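Dip the oil of the bench compressor

ROBOT

A 6-joint arm with a two-finger parallel gripper is mounted at the origin on the work surface. World frame = base frame: x ahead of the robot, y to its left, z up, the work surface at z = 0. Lengths are in m, angles in rad, forces in N, time in s.
With the tool pointing down it reaches from about 0.35 to 0.85 m from the base axis. Payload 8.1 kg.
Tool frame: the origin (TCP) lies at the very end of the fingers, on their centre line; the grasp point (between the pads) lies grip_point_offset behind it (grip_point_offset is the distance from the TCP to the grasp point, in m); y points along the fingers, x is the direction in which the jaws open and shut, and the axes are right-handed (so a half turn about y gives the same grasp; the last joint's range is limited). The gripper opens to 93 mm and grips with 3 to 60 N. Pads are 15 mm wide; open, the fingers measure 128 mm over their backs; the gripper's body (75 mm by 188 mm) begins 65 mm behind the grasp point.
Start: joints at [-1.288, 0.13, 1.488, -0, 1.523, -0.085], TCP at [0.216, -0.56, 0.219] pointing down, gripper open.
Joint ranges: [-2.96, 2.96], [-0.89, 2.26], [0.02, 2.5], [-1.34, 4.48], [0, 2.73], [-2.66, 2.66]. Speed limits (rad/s): [2.39, 2.39, 2.79, 3.14, 3.14, 3.14].

INTERFACE

Orientations are given as a rotation vector (axis times angle).
In Python, from cell import get_state, capture, hand_in, find_in, silhouettes, tip_of, grip_point_offset gives the robot as it stands. The module is installed in compiled form; this text tells all that it offers.
- The arm moves only by the tool step_arm, never from a script. Its argument "moves" is a list of rows, each a list of 5 numbers: the shift along the tool's x, y, z in cm, then the turn about the tool's y in rad, then the finger opening in cm, from 0 to 9.3. A call has 1 to 10 rows; each row is the pose to reach, as a shift and turn from the pose commanded when the call began, along the tool's axes at that moment; what a row does not reach only later rows make up. A row lasts 1/12 s, in which the tool goes at most 41.7 mm and 7.16 degrees, less where a joint would pass 70% of its speed; a pose out of reach is approached as far as the arm can. A call with a gripper value outside its range is refused whole. The fingers move at their own pace and stop on an object; "squeeze" is the grip in N (left out, the last holds). Time passes only in rows, so rows that repeat a pose let the fingers close. It gives the time, the measured TCP pose, the force and the opening at its end, in the units of the state.
- get_state(): the state, without advancing time (a new reading comes with each control period).
- capture(name): name is "scene" or "top" or "wrist"; returns a dict with "image" (480x640x3 uint8, blue, green, red), "fx", "fy", "cx", "cy" (pixels), "origin" and "orientation" of the camera in the world. Camera axes: x right, y down, z forward; pixel columns grow to the right and rows downward; lengths in m; the calibration is good to about 2 mm. A picture is of the moment at which its call begins. There is no depth.
- hand_in(): hands the job in, once; it reports no verdict.
Trained networks look in a picture, given as the dict that the camera call returned (one of the last four; its "shot" number tells which), for a name from the list of things; names that differ only in an ending like _2 or _b are one class to them, and where a whole thing is asked for, a point or a joint stands for the part that bears it (a point fixed in the world has none). Each returns a list of dicts, best first, with "p" (0 to 1); they miss things now and then, are a little off and sometimes report something else, mostly with a low value. They report only what shows in the picture. A call takes as long as a camera call. They do not tell look-alikes from the thing itself.
- find_in(picture, name): "xyz" ([x, y, z] in m, in world coordinates, good to about 4 mm: the middle of the surface that is visible of it).
- silhouettes(picture, name): "mask" (480x640 bool, what is visible of it).
- tip_of(picture, name): "xyz" ([x, y, z] in m, in world coordinates, good to about 4 mm: a listed point, or the origin of a listed thing).
The state is a dict: "time": time; "joint_positions": joint angles; "joint_velocities": joint speeds; "joint_efforts": joint torques, N m; "eef_pos": TCP position; "eef_rot": TCP orientation; "ft_force": force on the tool from outside, world axes, zero at the start; "moment": the same for the moment, N m; "finger_gap": finger opening in m.
Only numpy, scipy, OpenCV 4.12 (cv2) and the standard library are available. Lean on these libraries where they do the work, as an engineer would, in place of code of your own. Each camera call takes 0.05 s, during which the arm holds its last target. There are 200 camera calls.

TASK

Check the oil level of the small air compressor on the lab bench: take the dipstick (the metal rod with the collar, not the hex driver on the other rest) from its rest, slide it down the compressor's slanted dip tube until its collar stops on the tube's mouth, without forcing it, and draw it right out again. Then hold it up still and level for reading, with its tip above the white drip tray and well clear of everything, and finish while still holding it like that. Do not drop it, and leave the other things on the bench where they are.

Things in the scene. Friction and masses are not known exactly. Their poses are not given: they have to be found in the camera images.
- gauge: Metal dipstick, 246 mm long, 65-125 g, loose in one of two rests. x runs along it to the tip; origin: centre of the collar's stop face. Along x: 0 to 140 mm rod, diameter 8, round tip, two dark reading rings; 0 to -8 collar, diameter 30; -8 to -26 neck, diameter 10; -26 to -106 handle, diameter 16. Balances at -20 mm. On the rest: level, axis 60 mm above the bench. Roll: arbitrary.
- gauge_tip (a point): Tip of the dipstick, 140 mm along x from its origin.
- gauge_grip (a point): Middle of the free part of the dipstick's handle, 56 mm behind its origin, a good place to grip across the handle from above.
- dip_tube: Slanted steel dip tube on the compressor. Origin: centre of its open mouth, 155 mm above the bench. z points out of the mouth along the bore, 40 degrees above level; the dipstick goes in along -z. Mouth flared: 34 mm outside, 26 mm inside, narrowing over 20 mm to a 13 mm bore; open 160 mm deep. Dipstick home: its origin on this origin, its x along -z.
- compressor: Grey bench air compressor, fixed, 0.22 m wide, base 0.50 m long, 0.27 m high. Origin under the crankcase; y runs along the motor shaft to the cover with the dip tube, whose mouth is at (0, 165, 155) mm. Crankcase 160 high up to y = 77 mm; finned cylinder and head above it to 270 high, y -68 to 24, x -52 to 52 mm; intake filter to x = -120 mm, pipe and gauge to x = 99 mm; motor to y = -345 mm.
- rest: Light wooden rest, fixed, base 226 x 60 x 8 mm, origin under its middle, on the bench. Two uprights (7 mm thick, at x = 95 and -96 mm, 71 and 66 mm high) with V notches; the rod in it lies along x, tip to +x, axis 60 mm high and 60 mm above this origin, the collar at x = 0. It carries the dipstick; it may be the nearer or the farther of the two rests.
- rest2: A second, equal wooden rest beside the first; it carries the hex driver.
- tray: White shallow plastic drip tray, fixed, 130 mm (its x) by 170 mm (its y), 18 mm high; origin under its middle, on the bench.
- driver: Hex driver, 236 mm long, in the second rest, pointing the same way: black handle 16 mm and dark shaft 8 mm in diameter, no collar. Leave it alone.
- beaker: Glass beaker, 70 mm wide, 85 mm high, loose; origin under its middle. Leave it alone.
- bottle: White plastic reagent bottle with a cap, 64 mm wide, 135 mm high, loose; origin under its middle. Leave it alone.
- petri: Flat clear dish with lid, 96 mm wide, 18 mm high, loose; origin under its middle. Leave it alone.
- flask: Conical glass flask, 82 mm wide, 108 mm high, loose; origin under its middle. Leave it alone.
- keypad: Black hand-held controller with keys, 185 x 85 x 30 mm, loose; origin under its middle. Leave it alone.
- vial: Small amber vial, 24 mm wide, 42 mm high, loose; origin under its middle. Leave it alone.
There are look-alikes about, which are no part of the job. Of the things shaped like the tray, the white one is meant.

How it is judged:
On the way, in this order (a step that is already met when the one before it is completed fails the run):
1. the dipstick is fully in the dip tube, its collar stopped on the mouth (z of gauge in the frame of dip_tube between -0.006 and 0.004 m and distance between gauge and dip_tube below 0.009 m and angle between the x axis of gauge and the z axis of dip_tube, either way round below 0.1 rad and z of gauge_tip in the frame of dip_tube below -0.13 m), for 0.2 s.
2. the dipstick is drawn right out of the tube, in the gripper (z of gauge_tip in the frame of dip_tube above 0.005 m and contact force between the fingers and gauge above 0.5 N), for 0.1 s.
At the end, for the whole second after the job is handed in: The dipstick is held in the fingers, touching nothing else, at rest (under 30 mm/s, 0.2 rad/s), level within 9.5 degrees, collar and tip over 70 mm above the bench, the tip vertically above the drip tray (inside its 130 x 170 mm outline); the hex driver still lies in its rest (angle between gauge's own x axis and vertical between 1.4 and 1.74 rad and x of gauge_tip in the frame of tray between -0.065 and 0.065 m and y of gauge_tip in the frame of tray between -0.085 and 0.085 m and height (world z) of each of gauge_tip, gauge above 0.07 m and contact force between the fingers and gauge above 1 N and contact force between gauge and compressor below 0.2 N and contact force between gauge and rest below 0.2 N and contact force between gauge and tray below 0.2 N and contact force between gauge and driver below 0.2 N and contact force between gauge and beaker below 0.2 N and contact force between gauge and bottle below 0.2 N and contact force between gauge and flask below 0.2 N and linear speed of gauge below 0.03 m/s and angular speed of gauge below 0.2 rad/s and z of driver in the frame of rest2 above 0.05 m); the arm keeps its last pose, push and grip.
It fails at once if the dipstick is forced against the compressor or its tube (over 40 N) (contact force between gauge and compressor above 40 N).
It fails at once if the dipstick is dropped (its collar lower than 35 mm above the bench) (height (world z) of gauge below 0.035 m).
It fails at once if another thing on the bench is displaced by more than 30 mm (distance of any of driver, beaker, bottle, petri, flask, keypad, vial from where it was at the start of the episode above 0.03 m).
It also fails if it takes over 48 s, if anything falls off the work surface, if the arm or the gripper's body presses on something with over 40 N, if the wrist force passes 120 N, or if a joint passes its speed limit or range.

## Working session

There is one attempt and no reset: what is moved stays moved. The work goes in short steps, Python scripts to look and compute and a tool call to move; the robot and the scene stay as the last step left them, time stands still between calls to the robot, and variables do not carry over. Pictures are saved under pics/ and viewed, about 8 in all and at most 12, crops included, and the job is handed in when it is done.

Besides the shell and the picture viewer there is one more tool, called after ">>>" by a JSON object that holds its "fn" and its "kwargs". step_arm: Moves the arm, as the interface text tells. Its arguments: {"type":"object","properties":{"moves":{"type":"array","items":{"type":"array","items":{"type":"number"}}},"squeeze":{"type":"number"}},"required":["moves"]}

```bash
mkdir -p pics; cat > h.py <<'E'
from cell import *
import numpy as np, cv2
from scipy.spatial.transform import Rotation as R
def Rot(o):
    o=np.array(o,float)
    return o if o.shape==(3,3) else (R.from_rotvec(o) if o.size==3 else R.from_quat(o)).as_matrix()
def proj(c,p):
    q=(np.atleast_2d(p)-c["origin"])@Rot(c["orientation"])
    return np.c_[c["fx"]*q[:,0]/q[:,2]+c["cx"],c["fy"]*q[:,1]/q[:,2]+c["cy"]]
def ray(c,uv):
    u=np.atleast_2d(uv); d=np.c_[(u[:,0]-c["cx"])/c["fx"],(u[:,1]-c["cy"])/c["fy"],np.ones(len(u))]
    return d@Rot(c["orientation"]).T
def onz(c,uv,z):
    d=ray(c,uv); o=np.array(c["origin"]); return o+d*((z-o[2])/d[:,2])[:,None]
E
python3 - <<'E'
from h import *
s=get_state(); print({k:np.round(v,3) for k,v in s.items()}, grip_point_offset)
print(np.round(Rot(s["eef_rot"]),3))
for n in ["scene","top"]:
    c=capture(n); cv2.imwrite(f"pics/{n}1.png",c["image"]); print(n,c["origin"],c["orientation"],c["fx"])
    for t in ["gauge","gauge_tip","gauge_grip","dip_tube","compressor","rest","tray","driver"]:
        print(t,"tip",[(np.round(d["xyz"],3).tolist(),round(d["p"],2)) for d in tip_of(c,t)][:3],"find",[(np.round(d["xyz"],3).tolist(),round(d["p"],2)) for d in find_in(c,t)][:3])
E
```

```text
{'time': np.float64(0.0), 'joint_positions': array([-1.288,  0.131,  1.489, -0.   ,  1.523, -0.085]), 'joint_velocities': array([-0.   , -0.001, -0.001,  0.   , -0.001,  0.001]), 'joint_efforts': array([ 2.0000e-03, -5.5984e+01, -4.9176e+01,  7.7000e-02,  3.6000e-02,
       -0.0000e+00]), 'eef_pos': array([ 0.216, -0.559,  0.218]), 'eef_rot': array([-1.36 ,  0.935, -0.933]), 'ft_force': array([-0.218, -0.257,  0.318]), 'moment': array([-0.081, -0.039,  0.012]), 'finger_gap': np.float64(0.093)} 0.0188
[[ 0.36  -0.001  0.933]
 [-0.933  0.002  0.36 ]
 [-0.002 -1.     0.   ]]
scene [ 1.11870685 -0.46349988  0.85108799] [-2.08295404 -0.98357921  0.43945679] 488.6181054462676
gauge tip [([0.573, 0.252, 0.058], 0.8), ([0.522, 0.509, -0.003], 0.3)] find [([0.577, 0.253, 0.06], 0.75)]
gauge_tip tip [([0.58, 0.113, 0.059], 0.68)] find [([0.576, 0.249, 0.065], 0.92)]
gauge_grip tip [([0.569, 0.305, 0.065], 0.78), ([0.686, 0.016, -0.002], 0.63)] find [([0.577, 0.251, 0.071], 0.93)]
dip_tube tip [([0.61, -0.128, 0.154], 0.75), ([0.761, -0.061, -0.001], 0.51)] find [([0.609, -0.167, 0.133], 0.73)]
[... 914 characters left out ...]
0.258, 0.058], 0.83)]
dip_tube tip [([0.61, -0.131, 0.156], 0.81)] find [([0.603, -0.166, 0.136], 0.6), ([0.57, 0.259, 0.068], 0.59)]
compressor tip [([0.591, -0.297, 0.002], 0.88)] find [([0.54, -0.416, 0.16], 0.9)]
rest tip [([0.465, 0.287, 0.003], 0.88), ([0.574, 0.251, -0.002], 0.76)] find [([0.567, 0.24, 0.009], 0.91), ([0.453, 0.275, 0.01], 0.9), ([0.313, 0.364, 0.02], 0.51)]
tray tip [([0.161, -0.322, -0.003], 0.96), ([0.551, 0.002, 0.003], 0.88)] find [([0.55, 0.003, 0.003], 0.97), ([0.166, -0.317, -0.001], 0.97)]
driver tip [([0.548, 0.005, 0.004], 0.67), ([0.579, 0.111, 0.064], 0.64), ([0.462, 0.286, 0.061], 0.49)] find [([0.461, 0.322, 0.064], 0.5), ([0.752, -0.054, 0.041], 0.19)]
```

View pics/scene1.png

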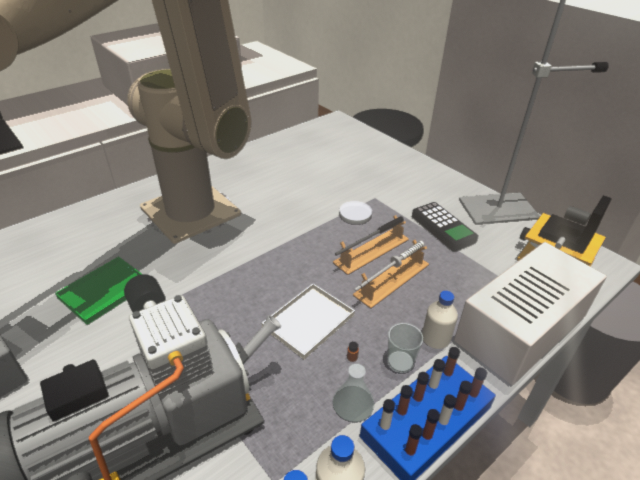

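View pics/top1.png

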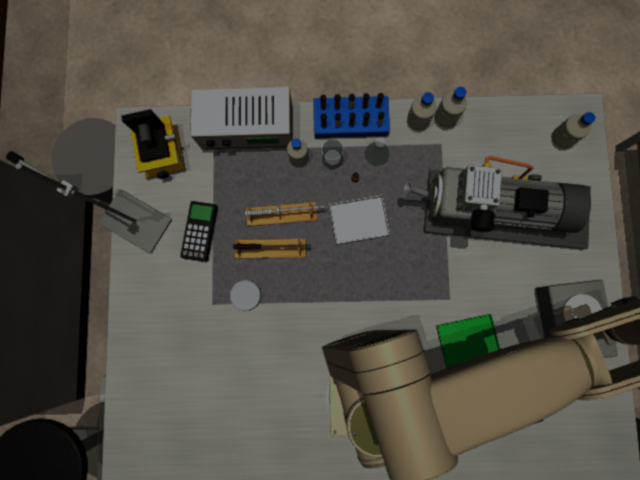

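>>> {"fn": "step_arm", "kwargs": {"moves": [[-3,0,2.8,0,9.3],[-6,0,5.6,0,9.3],[-9,0,8.5,0,9.3],[-12,0,11.3,0,9.3],[-15,0,14.1,0,9.3],[-18,0,17,0,9.3],[-21,0,19.8,0,9.3],[-24,0,22.6,0,9.3],[-27,0,25.4,0,9.3],[-30,0,28.2,0,9.3]]}}

```text
time: 2.53
eef_pos: [0.3713, -0.1768, 0.219]
eef_rot: [-1.361, 0.934, -0.935]
ft_force: [1.5, -0.2, -0.3]
finger_gap: 0.0929
```

>>> {"fn": "step_arm", "kwargs": {"moves": [[-3,0,2.8,-0.12,9.3],[-6,0,5.6,-0.24,9.3],[-9,0,8.5,-0.36,9.3],[-12,0,11.3,-0.48,9.3],[-15,0,14.1,-0.6,9.3],[-18,0,17,-0.72,9.3],[-21,0,19.8,-0.84,9.3],[-24,0,22.6,-0.96,9.3],[-27,0,25.4,-1.08,9.3],[-30,0,28.2,-1.2,9.3]]}}

```text
time: 3.37
eef_pos: [0.5267, 0.2051, 0.2187]
eef_rot: [-1.571, -0.003, 0.002]
ft_force: [0.5, -1.1, -0.2]
finger_gap: 0.093
```

```bash
python3 - <<'E'
from h import *
c=capture("wrist"); cv2.imwrite("pics/w1.png",c["image"]); print(np.round(c["origin"],3)); print(np.round(Rot(c["orientation"]),2))
for t in ["gauge","gauge_tip","gauge_grip","rest"]:
    print(t,[(np.round(d["xyz"],4).tolist(),round(d["p"],2)) for d in tip_of(c,t)][:3])
print(find_in(c,"gauge"))
m=silhouettes(c,"gauge")[0]["mask"]
ys,xs=np.nonzero(m); P=onz(c,np.c_[xs,ys],0.06)
ctr,vec,_=(lambda P:(P.mean(0),*np.linalg.svd(P-P.mean(0),full_matrices=False)[1:]))(P)
print(ctr,_[0], (P@_[0]).min()-ctr@_[0],(P@_[0]).max()-ctr@_[0])
E
```

```text
[0.526 0.288 0.384]
[[ 1.    0.    0.  ]
 [ 0.   -0.96 -0.3 ]
 [ 0.    0.3  -0.96]]
gauge [([0.5702, 0.2485, 0.0566], 0.61)]
gauge_tip [([0.5817, 0.107, 0.0637], 0.77), ([0.7592, 0.1914, -0.0006], 0.72), ([0.5699, 0.2539, -0.0031], 0.65)]
gauge_grip []
rest [([0.5712, 0.2546, 0.0009], 0.77), ([0.4642, 0.2892, 0.0003], 0.7)]
[{'xyz': [0.5695, 0.2822, 0.0623], 'p': 0.79}]
[0.57064656 0.26591056 0.06      ] [-6.05512823e-02  9.98165088e-01 -9.44563891e-18] -0.15456817570620723 0.0909307777370256
```

View pics/w1.png

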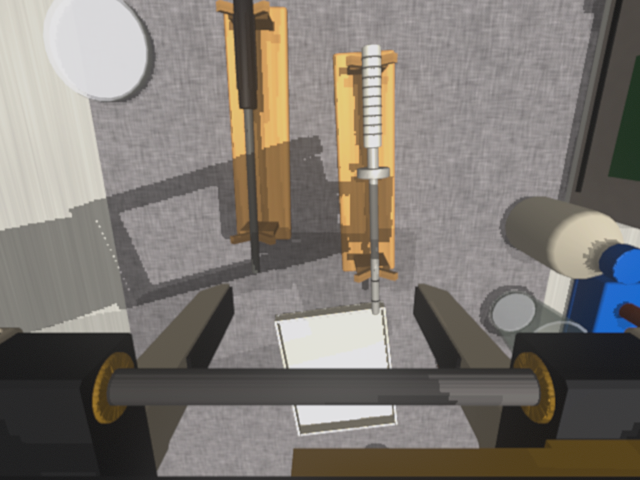

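```bash
python3 - <<'E'
from h import *
s=get_state();print(s["eef_pos"],s["eef_rot"])
c=capture("wrist")
P=onz(c,[[376,312],[373.5,172],[372.2,110],[372,45]],0.06);print(P.round(4))
c=capture("top")
for t in["compressor","dip_tube"]:
  m=silhouettes(c,t)[0]["mask"]; ys,xs=np.nonzero(m); P=onz(c,np.c_[xs,ys],0.13 if t=="dip_tube" else .1)
  v=np.linalg.svd(P-P.mean(0),full_matrices=False)[2][0]; print(t,len(xs),P.mean(0),v)
  print([(np.round(d["xyz"],4).tolist(),round(d["p"],2)) for d in tip_of(c,t)][:2])
cv2.imwrite("pics/t2.png",cv2.resize(c["image"][140:280,380:620],None,fx=3.3,fy=3.3,interpolation=cv2.INTER_CUBIC))
E
```

```text
[0.52622337 0.20166757 0.21896078] [-1.57104763  0.00367862 -0.00433477]
[[0.5795 0.1088 0.06  ]
 [0.5718 0.2498 0.06  ]
 [0.5688 0.3024 0.06  ]
 [0.5668 0.3522 0.06  ]]
compressor 11101 [ 0.5569694  -0.42552384  0.1       ] [-1.54244425e-01 -9.88032721e-01 -1.28288796e-27]
[([0.5916, -0.2969, -0.0015], 0.6), ([0.4632, 0.2896, 0.0607], 0.18)]
dip_tube 271 [ 0.60191302 -0.16765658  0.13      ] [-3.44999364e-01 -9.38602919e-01  7.03503075e-28]
[([0.6099, -0.1323, 0.1547], 0.55)]
```

View pics/t2.png

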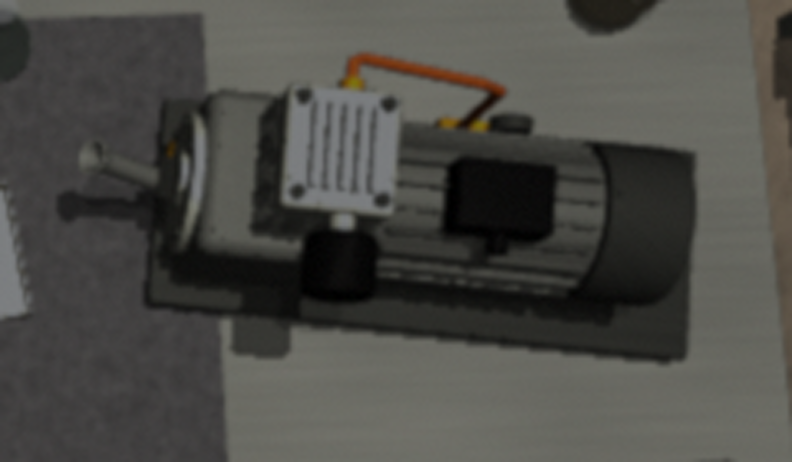

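```bash
python3 - <<'E'
from h import *
c=capture("top"); f=lambda u,v:[380+u/3.3,140+v/3.3]
for a,b,z in [((148,305),(685,358),.02),((296,86),(397,100),.27),((283,205),(392,215),.27)]:
  P=onz(c,[f(*a),f(*b)],z); d=P[0]-P[1]; print(P.round(3).tolist(),d[0]/d[1])
P=onz(c,[f(91,157)],.155);print(P)
P=onz(c,[f(84,157),f(98,157)],.155);print(P)
E
```

```text
[[0.496, -0.2, 0.02], [0.434, -0.696, 0.02]] 0.12531172410617392
[[0.632, -0.28, 0.27], [0.618, -0.36, 0.27]] 0.17338918257980054
[[0.535, -0.264, 0.27], [0.524, -0.349, 0.27]] 0.12090102697160086
[[ 0.6068468  -0.13121755  0.155     ]]
[[ 0.60700936 -0.12512561  0.155     ]
 [ 0.60668427 -0.13730812  0.155     ]]
```

>>> {"fn": "step_arm", "kwargs": {"moves": [[1.4,2,3.4,-0.02,6],[2.8,4,6.9,-0.04,6],[4.2,6,10.4,-0.055,6],[4.2,9,10.4,-0.055,6],[4.2,12,10.4,-0.055,6],[4.2,14.5,10.4,-0.055,6],[4.2,16.5,10.4,-0.055,6],[4.2,17.8,10.4,-0.055,6],[4.2,17.8,10.4,-0.055,6]]}}

```text
time: 4.82
eef_pos: [0.5662, 0.3054, 0.0368]
eef_rot: [-1.573, -0.036, 0.045]
ft_force: [-0.3, -0.3, 0.9]
finger_gap: 0.06
```

>>> {"fn": "step_arm", "kwargs": {"moves": [[0,0,0,0,1],[0,0,0,0,1],[0,0,0,0,1],[0,0,0,0,1],[0,0,0,0,1],[0,0,0,0,1],[0,0,0,0,1],[0,0,0,0,1]], "squeeze": 4}}

```text
time: 5.48
eef_pos: [0.5681, 0.3067, 0.0408]
eef_rot: [-1.57, -0.04, 0.042]
ft_force: [-3.2, -1.2, 3.4]
finger_gap: 0.0156
```

>>> {"fn": "step_arm", "kwargs": {"moves": [[0,-1.05,-0.04,0,1],[0,-2.1,-0.15,0,1],[0,-3.14,-0.33,0,1],[0,-4.16,-0.58,0,1],[0,-5.16,-0.91,0,1],[0,-6.14,-1.31,0,1],[0,-7.09,-1.77,0,1],[0,-8,-2.3,0,1],[0,-8.9,-2.9,0,1],[0,-9.7,-3.5,0,1]]}}

```text
time: 6.32
eef_pos: [0.5705, 0.271, 0.1387]
eef_rot: [-1.57, -0.041, 0.041]
ft_force: [0.7, 0.3, -2.4]
finger_gap: 0.0157
```

```bash
cat > m.py <<'E'
from h import *
def meas(c,show=True):
    r={}
    for t in ["gauge","gauge_tip","gauge_grip"]:
        l=tip_of(c,t)
        if show: print(t,[(np.round(d["xyz"],4).tolist(),round(d["p"],2)) for d in l][:2])
E
python3 - <<'E'
from m import *
s=get_state();print(s["eef_pos"],s["finger_gap"],s["ft_force"])
c=capture("scene"); meas(c)
a=c["image"][190:350,270:480]
cw=capture("wrist"); meas(cw)
cv2.imwrite("pics/s3.png",np.hstack([cv2.resize(a,None,fx=2.28,fy=2.28),cv2.resize(cw["image"],(320,364))]))
E
```

```text
[0.57053605 0.27100742 0.13867092] 0.015721810112835858 [ 0.68153886  0.33569377 -2.37141585]
gauge []
gauge_tip [([0.5792, 0.1154, 0.0351], 0.75)]
gauge_grip [([0.5711, 0.2725, 0.1616], 0.6), ([0.6823, 0.0167, -0.0014], 0.26)]
gauge [([0.569, 0.2287, 0.1173], 0.93)]
gauge_tip []
gauge_grip [([0.569, 0.2709, 0.1549], 0.64)]Traceback (most recent call last):
  File "<stdin>", line 6, in <module>
    return _nx.concatenate(arrs, 1, dtype=dtype, casting=casting)
           ~~~~~~~~~~~~~~~^^^^^^^^^^^^^^^^^^^^^^^^^^^^^^^^^^^^^^^
ValueError: all the input array dimensions except for the concatenation axis must match exactly, but along dimension 0, the array at index 0 has size 365 and the array at index 1 has size 364
```

>>> {"fn": "step_arm", "kwargs": {"moves": [[0,0,0,0,1],[0,0,0,0,1],[0,0,0,0,1],[0,0,0,0,1]], "squeeze": 30}}

```text
time: 7.05
eef_pos: [0.5703, 0.2717, 0.1374]
eef_rot: [-1.571, -0.041, 0.041]
ft_force: [0.4, -0.6, -1.0]
finger_gap: 0.0155
```

>>> {"fn": "step_arm", "kwargs": {"moves": [[0,-2,0,0,1],[0,-5,0,0,1],[0.5,-8,-2.5,0.02,1],[1.2,-11,-5.5,0.05,1],[2,-13,-9,0.08,1],[2.8,-14.3,-12.5,0.11,1],[3.5,-14.3,-16,0.14,1],[4.2,-14.3,-19.5,0.16,1],[4.8,-14.3,-22,0.177,1],[4.8,-14.3,-23.2,0.177,1]]}}

```text
time: 7.88
eef_pos: [0.6311, 0.0389, 0.2804]
eef_rot: [-1.569, 0.101, -0.101]
ft_force: [0.8, 0.4, -0.7]
finger_gap: 0.0152
```

>>> {"fn": "step_arm", "kwargs": {"moves": [[0,0,0,0,1],[0,0,0,0,1]]}}

```text
time: 8.05
eef_pos: [0.6302, 0.0427, 0.2804]
eef_rot: [-1.568, 0.099, -0.098]
ft_force: [1.0, -0.3, -0.9]
finger_gap: 0.0153
```

```bash
python3 - <<'E'
from m import *
s=get_state();print(s["eef_pos"],s["eef_rot"],s["finger_gap"],s["ft_force"])
R0=Rot(s["eef_rot"]);print(R0.round(3))
c=capture("scene"); meas(c); print([(d["xyz"],d["p"]) for d in tip_of(c,"dip_tube")][:2])
a=cv2.resize(c["image"][220:420,200:400],(400,400))
c=capture("top"); meas(c)
cw=capture("wrist"); meas(cw); print([(d["xyz"],d["p"]) for d in tip_of(cw,"dip_tube")][:2])
cv2.imwrite("pics/s4.png",np.hstack([a,cv2.resize(cw["image"],(400,400))]))
E
```

```text
[0.63022171 0.0426666  0.28044346] [-1.56789315  0.09908153 -0.09820976] 0.01528454277226308 [ 0.9875518  -0.25700718 -0.87100716]
[[ 0.992 -0.001  0.125]
 [-0.125  0.001  0.992]
 [-0.001 -1.     0.001]]
gauge [([0.6275, -0.0012, 0.2588], 0.66)]
gauge_tip [([0.609, -0.1122, 0.1771], 0.98)]
gauge_grip [([0.6324, 0.042, 0.3043], 0.8), ([0.7641, -0.0627, -0.0029], 0.29)]
[([0.608, -0.1297, 0.1566], 0.8), ([0.6324, 0.042, 0.3026], 0.51)]
gauge [([0.6249, -0.0024, 0.2658], 0.46)]
gauge_tip [([0.6083, -0.1079, 0.1808], 0.49)]
gauge_grip []
gauge [([0.6232, 0.0008, 0.2633], 0.87)]
gauge_tip [([0.6209, 0.0004, 0.2607], 0.25)]
gauge_grip [([0.6296, 0.0403, 0.2962], 0.75), ([0.758, 0.1928, -0.0003], 0.64)]
[([0.6071, -0.129, 0.1517], 0.84)]
```

View pics/s4.png

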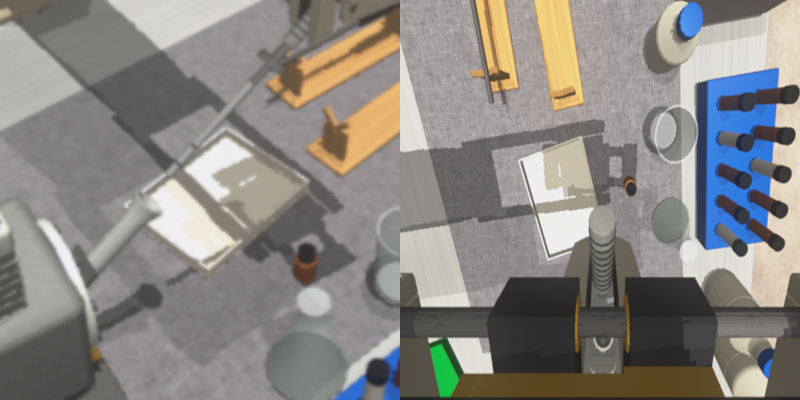

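>>> {"fn": "step_arm", "kwargs": {"moves": [[0,0.7,-0.6,0,1],[0,1.2,-1.2,0,1],[0,1.7,-1.8,0,1],[0,2.2,-2.4,0,1],[0,2.8,-3.1,0,1],[0,3.3,-3.8,0,1],[0,3.9,-4.6,0,1],[0,3.9,-4.6,0,1]]}}

```text
time: 9.42
eef_pos: [0.6239, -0.0049, 0.2398]
eef_rot: [-1.569, 0.101, -0.098]
ft_force: [-1.0, -0.0, -1.7]
finger_gap: 0.0151
```

```bash
python3 - <<'E'
from m import *
s=get_state();print(s["eef_pos"],s["finger_gap"],s["ft_force"],s["moment"])
c=capture("scene"); meas(c)
cv2.imwrite("pics/s5.png",cv2.resize(c["image"][220:400,200:400],(800,600)))
E
```

```text
[ 0.62391385 -0.00489732  0.23976466] 0.015064770748009854 [-0.98096473 -0.01386897 -1.66163176] [-0.0098232  -0.18535745  0.05919328]
gauge [([0.6204, -0.0488, 0.2178], 0.57)]
gauge_tip [([0.5478, 0.0006, 0.0065], 0.73)]
gauge_grip [([0.6224, -0.0042, 0.2615], 0.86), ([0.6195, -0.0459, 0.2201], 0.31)]
```

View pics/s5.png

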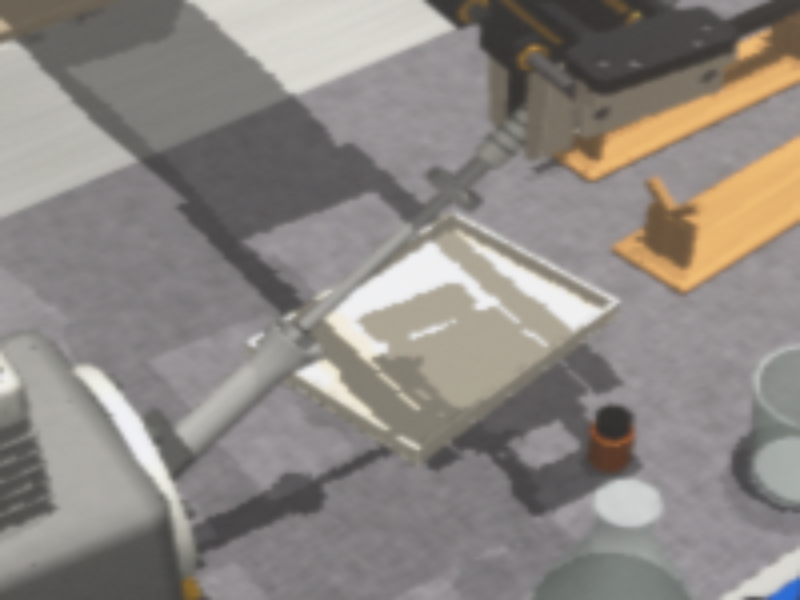

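>>> {"fn": "step_arm", "kwargs": {"moves": [[0,0.7,-0.8,0,1],[0,1.4,-1.7,0,1],[0,2.1,-2.5,0,1],[0,2.7,-3.3,0,1],[0,3.4,-4.2,0,1],[0,4.1,-5,0,1],[0,4.7,-5.8,0,1],[0,5.3,-6.5,0,1],[0,5.8,-7.2,0,1],[0,5.8,-7.2,0,1]], "squeeze": 12}}

```text
time: 10.45
eef_pos: [0.6149, -0.0759, 0.182]
eef_rot: [-1.569, 0.101, -0.097]
ft_force: [0.3, 0.1, -1.7]
finger_gap: 0.0155
```

```bash
python3 - <<'E'
from m import *
s=get_state();print(s["eef_pos"],s["finger_gap"],s["ft_force"],s["moment"])
c=capture("scene"); meas(c); 
E
```

```text
[ 0.61485909 -0.075948    0.18199507] 0.015544999889503641 [ 0.29311165  0.10879073 -1.66771434] [ 0.07487759 -0.15778214  0.05125341]
gauge [([0.6091, -0.119, 0.161], 0.85), ([0.4599, 0.2847, -0.0017], 0.43)]
gauge_tip [([0.7612, -0.0583, 0.0005], 0.19)]
gauge_grip []
```

>>> {"fn": "step_arm", "kwargs": {"moves": [[0,0.2,-0.24,0,1],[0,0.35,-0.42,0,1],[0,0.5,-0.6,0,1],[0,0.62,-0.75,0,1],[0,0.75,-0.9,0,1],[0,0.75,-0.9,0,1]]}}

```text
time: 11.15
eef_pos: [0.6144, -0.0838, 0.1757]
eef_rot: [-1.569, 0.099, -0.098]
ft_force: [-0.2, 0.1, -2.0]
finger_gap: 0.0157
```

>>> {"fn": "step_arm", "kwargs": {"moves": [[0,0.07,-0.08,0,1],[0,0.14,-0.16,0,1],[0,0.2,-0.24,0,1],[0,0.2,-0.24,0,1]]}}

```text
time: 11.48
eef_pos: [0.6142, -0.086, 0.174]
eef_rot: [-1.569, 0.098, -0.098]
ft_force: [0.2, -0.6, -1.0]
finger_gap: 0.0154
```

```bash
python3 - <<'E'
from m import *
s=get_state();print(s["eef_pos"],s["finger_gap"],s["ft_force"],s["moment"])
c=capture("scene"); meas(c); print([(d["xyz"],d["p"]) for d in tip_of(c,"dip_tube")][:2])
cv2.imwrite("pics/s6.png",cv2.resize(c["image"][250:385,200:350],(800,600)))
E
```

```text
[ 0.61420185 -0.08601675  0.17398739] 0.015412861455621327 [ 0.22847057 -0.55810696 -0.96510404] [ 0.06448519 -0.05516049 -0.06378951]
gauge [([0.609, -0.1278, 0.1541], 0.78)]
gauge_tip [([0.4606, 0.2851, -0.0017], 0.4), ([0.6098, -0.1264, 0.1556], 0.35)]
gauge_grip [([0.6152, -0.0868, 0.1963], 0.52)]
[([0.6086, -0.1293, 0.158], 0.83)]
```

View pics/s6.png

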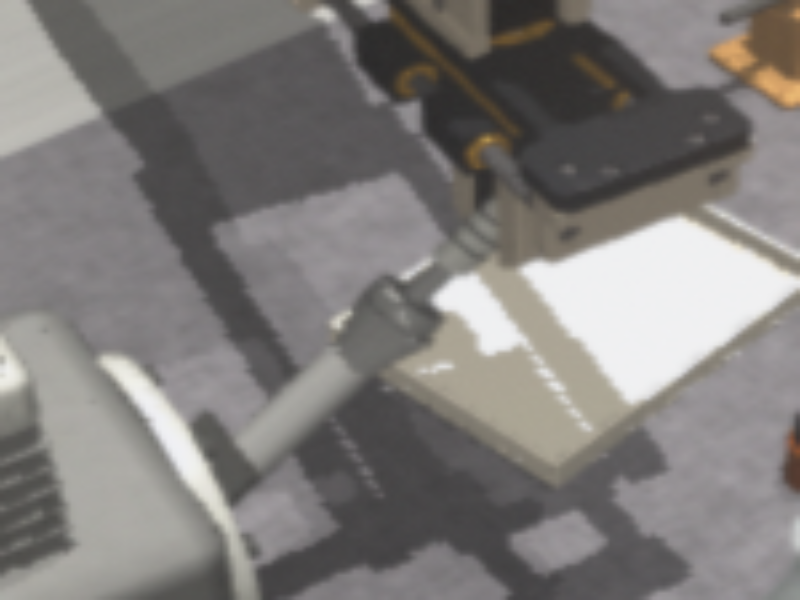

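>>> {"fn": "step_arm", "kwargs": {"moves": [[0,0.07,-0.08,0,1],[0,0.13,-0.16,0,1],[0,0.13,-0.16,0,1]]}}

```text
time: 11.98
eef_pos: [0.6144, -0.087, 0.1733]
eef_rot: [-1.568, 0.097, -0.099]
ft_force: [-0.2, 2.6, 1.8]
finger_gap: 0.0153
```

>>> {"fn": "step_arm", "kwargs": {"moves": [[0,0.07,-0.08,0,1],[0,0.13,-0.16,0,1],[0,0.13,-0.16,0,1]]}}

```text
time: 12.23
eef_pos: [0.6149, -0.0876, 0.1733]
eef_rot: [-1.567, 0.095, -0.099]
ft_force: [-0.3, 8.4, 8.4]
finger_gap: 0.0156
```

>>> {"fn": "step_arm", "kwargs": {"moves": [[0,0.07,-0.08,0,1],[0,0.13,-0.16,0,1],[0,0.13,-0.16,0,1]]}}

```text
time: 12.48
eef_pos: [0.615, -0.0885, 0.1729]
eef_rot: [-1.566, 0.094, -0.1]
ft_force: [-1.9, 11.8, 13.4]
finger_gap: 0.0158
```

>>> {"fn": "step_arm", "kwargs": {"moves": [[0,-0.05,0.05,0,1],[0,-0.05,0.05,0,1],[0,-0.05,0.05,0,1],[0,-0.05,0.05,0,1]], "squeeze": 30}}

```text
time: 12.82
eef_pos: [0.615, -0.0884, 0.1731]
eef_rot: [-1.566, 0.095, -0.1]
ft_force: [-1.1, 9.8, 11.4]
finger_gap: 0.0153
```

>>> {"fn": "step_arm", "kwargs": {"moves": [[0,-0.8,1,0,1],[0,-2,2.4,0,1],[0,-3.2,3.8,0,1],[0,-4.4,5.2,0,1],[0,-5.6,6.7,0,1],[0,-6.8,8.1,0,1],[0,-8,9.5,0,1],[0,-9.2,11,0,1],[0,-10.4,12.4,0,1],[0,-11.8,14,0,1]]}}

```text
time: 13.65
eef_pos: [0.6311, 0.0502, 0.2897]
eef_rot: [-1.569, 0.098, -0.098]
ft_force: [0.5, -0.6, -1.8]
finger_gap: 0.0152
```

>>> {"fn": "step_arm", "kwargs": {"moves": [[0,-1,1.2,0,1],[0,-1.5,1.8,0,1],[0,-1.5,1.8,0,1]]}}

```text
time: 13.9
eef_pos: [0.6342, 0.0686, 0.3059]
eef_rot: [-1.568, 0.094, -0.099]
ft_force: [0.2, -0.1, -0.4]
finger_gap: 0.0147
```

```bash
python3 - <<'E'
from m import *
s=get_state();print(s["time"],s["eef_pos"],s["finger_gap"],s["ft_force"],s["moment"])
c=capture("scene"); meas(c); print(s["joint_positions"])
for t in ["rest","tray"]: print(t,[(np.round(d["xyz"],4),round(d["p"],2)) for d in tip_of(c,t)][:2])
E
```

```text
13.9 [0.63415846 0.0686321  0.30585785] 0.014739108663484416 [ 0.20442978 -0.0511404  -0.44541352] [ 0.03899108 -0.13650855 -0.02486832]
gauge [([0.6308, 0.0251, 0.287], 0.76)]
gauge_tip [([0.615, -0.0843, 0.1968], 0.92), ([0.6309, 0.0255, 0.2883], 0.56)]
gauge_grip [([0.6377, 0.0673, 0.3279], 0.89), ([0.6814, 0.0162, -0.0016], 0.7)]
[2.72886719e-02 2.12755885e-01 1.23921891e+00 2.75665574e-04
 1.68681566e+00 1.50288103e-01]
rest [(array([ 0.5731,  0.2545, -0.0023]), 0.85), (array([ 0.4618,  0.2859, -0.004 ]), 0.78)]
tray [(array([ 1.622e-01, -3.153e-01,  1.000e-04]), 0.9), (array([0.5478, 0.0018, 0.0016]), 0.61)]
```

>>> {"fn": "step_arm", "kwargs": {"moves": [[-1,0,2.2,-0.02,1],[-2,0,4.5,-0.05,1],[-3,1,6.8,-0.07,1],[-4,2,9,-0.09,1],[-5,3,11.3,-0.11,1],[-6,4.5,13.6,-0.13,1],[-7,6,15.9,-0.15,1],[-8,7.5,18,-0.17,1],[-8.9,8.8,19.3,-0.177,1],[-8.9,8.8,19.3,-0.177,1]]}}

```text
time: 15.03
eef_pos: [0.566, 0.2709, 0.2114]
eef_rot: [-1.571, -0.038, 0.048]
ft_force: [-0.7, -0.8, -2.1]
finger_gap: 0.0149
```

>>> {"fn": "step_arm", "kwargs": {"moves": [[0,0,0,0,1],[0,0,0,0,1]]}}

```text
time: 15.2
eef_pos: [0.5698, 0.2683, 0.2163]
eef_rot: [-1.571, -0.041, 0.04]
ft_force: [0.3, -0.1, -0.4]
finger_gap: 0.0155
```

```bash
python3 - <<'E'
from m import *
s=get_state();print(s["time"],s["eef_pos"],s["eef_rot"],s["finger_gap"],s["ft_force"])
for n in ["scene","top"]:
  c=capture(n); meas(c)
E
```

```text
15.2 [0.56975584 0.26829361 0.21625376] [-1.57086809 -0.04064123  0.03956635] 0.015526236431209007 [ 0.31244478 -0.09825216 -0.42334274]
gauge [([0.5753, 0.2262, 0.1952], 0.9), ([0.3184, 0.3608, -0.0], 0.67)]
gauge_tip [([0.5767, 0.1189, 0.1102], 0.87)]
gauge_grip [([0.5718, 0.2684, 0.2409], 0.62), ([0.4578, 0.2855, -0.0014], 0.19)]
gauge [([0.5694, 0.2259, 0.1985], 0.48)]
gauge_tip [([0.5745, 0.1199, 0.1124], 0.69)]
gauge_grip [([0.5695, 0.2686, 0.2322], 0.59)]
```

>>> {"fn": "step_arm", "kwargs": {"moves": [[0.1,1.5,0.3,0,1],[0.15,3.5,0.3,0,1],[0.15,5.5,0.3,0,1],[0.15,6.8,0.3,0,1],[0.15,7.6,0.3,0,1],[0.15,7.8,0.3,0,1],[0.15,7.8,0.3,0,1]], "squeeze": 12}}

```text
time: 16.18
eef_pos: [0.5705, 0.2721, 0.1376]
eef_rot: [-1.571, -0.04, 0.041]
ft_force: [0.4, -1.0, -1.0]
finger_gap: 0.0157
```

```bash
python3 - <<'E'
from m import *
s=get_state();print(s["time"],s["eef_pos"],s["ft_force"])
c=capture("scene"); meas(c)
cv2.imwrite("pics/s7.png",cv2.resize(c["image"][180:330,300:500],(800,600)))
E
```

```text
16.1833 [0.57050152 0.27205809 0.13756349] [ 0.38182897 -1.00691798 -1.03301686]
gauge [([0.5741, 0.2324, 0.1193], 0.81), ([0.6115, -0.1293, 0.1588], 0.67)]
gauge_tip [([0.579, 0.1189, 0.0336], 0.69), ([0.5757, 0.2293, 0.1188], 0.52)]
gauge_grip [([0.5705, 0.2744, 0.1592], 0.62), ([0.5906, -0.2942, -0.0064], 0.38)]
```

View pics/s7.png

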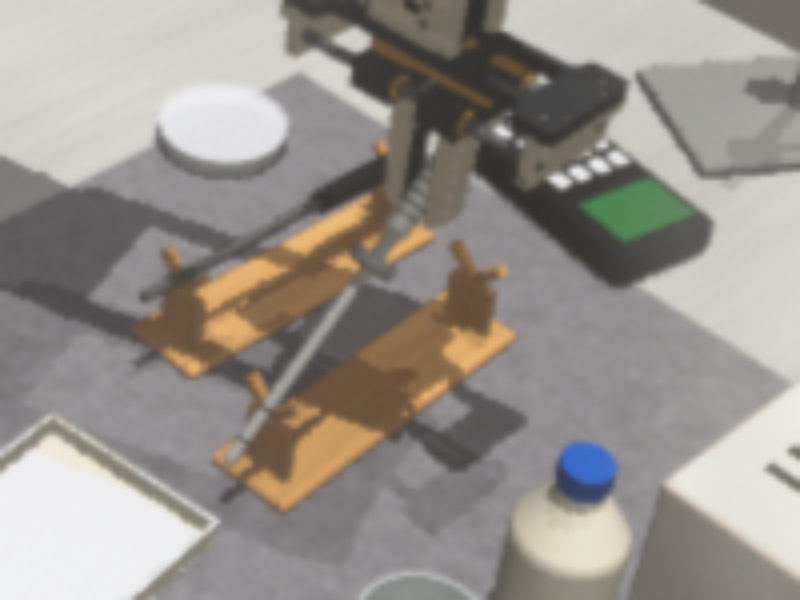

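>>> {"fn": "step_arm", "kwargs": {"moves": [[0,0.8,0.6,0,1],[0,1.7,1.2,0,1],[0,2.6,1.75,0,1],[0,3.55,2.2,0,1],[0,4.5,2.6,0,1],[0,5.5,2.9,0,1],[0,6.6,3.15,0,1],[0,7.6,3.35,0,1],[0,8.6,3.45,0,1],[0,9.2,3.5,0,1]]}}

```text
time: 17.22
eef_pos: [0.568, 0.307, 0.0437]
eef_rot: [-1.571, -0.04, 0.042]
ft_force: [0.8, 0.2, 0.1]
finger_gap: 0.0156
```

>>> {"fn": "step_arm", "kwargs": {"moves": [[0,0.2,0,0,1],[0,0.4,0,0,1],[0,0.5,0,0,1],[0,0.5,0,0,1]]}}

```text
time: 17.55
eef_pos: [0.5682, 0.3071, 0.042]
eef_rot: [-1.571, -0.04, 0.042]
ft_force: [-8.1, -2.5, 9.7]
finger_gap: 0.0154
```

```bash
python3 - <<'E'
from m import *
s=get_state();print(s["time"],s["eef_pos"],s["finger_gap"],s["ft_force"],s["moment"])
for n in ["scene","top"]:
  c=capture(n); meas(c)
E
```

```text
17.55 [0.56819827 0.3070651  0.0420233 ] 0.015366152838002946 [-8.14699947 -2.48586357  9.72531235] [-0.46530398  1.27785839  0.05968417]
gauge [([0.571, 0.2523, 0.056], 0.73), ([0.547, 0.0011, 0.0035], 0.26)]
gauge_tip [([0.5805, 0.11, 0.0598], 0.61)]
gauge_grip [([0.5689, 0.3088, 0.0652], 0.76)]
gauge [([0.5698, 0.251, 0.0602], 0.63)]
gauge_tip [([0.5781, 0.1117, 0.0634], 0.52), ([0.7537, 0.0799, 0.0003], 0.19)]
gauge_grip []
```

>>> {"fn": "step_arm", "kwargs": {"moves": [[0,0,0,0,1],[0,0,0,0,1],[0,0,0,0,1]], "squeeze": 45}}

```text
time: 18.2
eef_pos: [0.5682, 0.3071, 0.042]
eef_rot: [-1.571, -0.04, 0.042]
ft_force: [-7.3, -1.7, 9.0]
finger_gap: 0.015
```

>>> {"fn": "step_arm", "kwargs": {"moves": [[0,-1,0,0,1],[0,-2.5,0,0,1],[0,-4.5,0,0,1],[-0.4,-7,-1.2,0,1],[-0.9,-9.5,-2.6,0,1],[-1.4,-12,-4.2,0,1],[-2,-14,-5.8,0,1],[-2.6,-16,-7.4,0,1],[-3.1,-17.5,-9,0,1],[-3.5,-18.5,-10.2,0,1]]}}

```text
time: 19.03
eef_pos: [0.5399, 0.2025, 0.2291]
eef_rot: [-1.57, -0.044, 0.037]
ft_force: [0.5, -0.0, -0.2]
finger_gap: 0.0153
```

>>> {"fn": "step_arm", "kwargs": {"moves": [[0,0,-0.3,0,1],[0,0,-0.3,0,1],[0,0,-0.3,0,1],[0,0,-0.3,0,1],[0,0,-0.3,0,1],[0,0,-0.3,0,1]]}}

```text
time: 19.53
eef_pos: [0.5388, 0.2011, 0.2245]
eef_rot: [-1.571, -0.04, 0.043]
ft_force: [-0.9, 0.0, -1.0]
finger_gap: 0.0147
```

```bash
python3 - <<'E'
from m import *
s=get_state();print(s["time"],s["eef_pos"],s["finger_gap"],s["ft_force"],s["joint_velocities"].round(4))
for n in ["top","scene"]:
  c=capture(n); meas(c); print([(np.round(d["xyz"],4),round(d["p"],2)) for d in tip_of(c,"tray")][:2])
cv2.imwrite("pics/s8.png",cv2.resize(c["image"][160:400,240:480],(600,600)))
E
```

```text
19.5333 [0.53875814 0.20105016 0.22450734] 0.014724407487039196 [-0.89513503  0.00125366 -0.9661493 ] [-0.0019 -0.0048 -0.0031 -0.0017  0.0027 -0.0032]
gauge [([0.5418, 0.1442, 0.2406], 0.61), ([0.7647, -0.0577, -0.0047], 0.6)]
gauge_tip []
gauge_grip []
[(array([ 0.1608, -0.3209, -0.0019]), 0.77), (array([ 0.5501,  0.0024, -0.0019]), 0.59)]
gauge [([0.543, 0.1471, 0.24], 0.6)]
gauge_tip [([0.5478, 0.0022, 0.2384], 0.88)]
gauge_grip [([0.5388, 0.2002, 0.2485], 0.76)]
[(array([ 0.1634, -0.3175, -0.0016]), 0.69), (array([0.5462, 0.0009, 0.0042]), 0.61)]
```

View pics/s8.png

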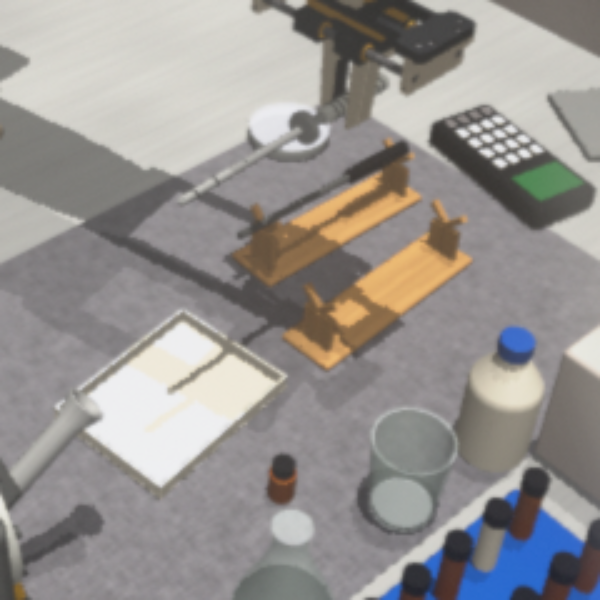

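>>> {"fn": "step_arm", "kwargs": {"moves": [[0,0,0,0,1],[0,0,0,0,1],[0,0,0,0,1],[0,0,0,0,1],[0,0,0,0,1],[0,0,0,0,1],[0,0,0,0,1],[0,0,0,0,1]]}}

```text
time: 20.7
eef_pos: [0.5392, 0.2006, 0.2258]
eef_rot: [-1.57, -0.041, 0.041]
ft_force: [0.4, 0.1, -0.5]
finger_gap: 0.0147
```

```bash
python3 - <<'E'
from m import *
s=get_state();print(s["time"],s["eef_pos"],s["finger_gap"],abs(s["joint_velocities"]).max())
c=capture("scene"); meas(c)
l=[d["xyz"] for d in tip_of(c,"gauge_tip")]
if l and abs(l[0][2]-.2384)<.012 and abs(l[0][1])<.03: print(hand_in())
E
```

```text
20.7 [0.53924561 0.20058108 0.22575107] 0.014724152000592414 0.0014665537814266677
gauge [([0.5433, 0.1462, 0.2376], 0.79)]
gauge_tip [([0.5508, 0.0041, 0.2371], 0.91)]
gauge_grip [([0.6086, -0.1292, 0.1559], 0.68), ([0.5393, 0.2031, 0.2479], 0.66)]
the job is handed in; nothing more can be done
None
```

The oil check is done and the job is handed in at about 21 s of the 48 s allowed. `hand_in()` gave no verdict.

- **Tilting:** I gripped the dipstick across its handle. I then lifted it around the rest's front notch with a light grip, so it tilted to about 39°.
- **Insertion:** I slid it down the tube until the collar stopped. The wrist force rose to about 18 N with the collar at the measured mouth position, which is under the 40 N limit.
- **Withdrawal and levelling:** I drew it right out, so the tip was about 60 mm clear of the mouth. I levelled it by setting it back in its rest, then gripped at 45 N and lifted it over the tray.

**Last checks:**
- The tip is at (0.551, 0.004, 0.237) m, within a few millimetres of the tray centre.
- The dipstick is within about 2–3° of level, about 0.24 m above the bench, and touches nothing.
- The arm is at rest, and the tip height changed by about 1 mm over 1.2 s.
- In the last picture the hex driver and the other bench items near the job (petri dish, keypad, bottle, beaker, vial and flask) look undisturbed. I did not measure this.

**Disagreements:** In two looks a network's best answer for one dipstick point lay well off the dipstick. The overhead view gave no tip position in the final pose. I used the other readings there.

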